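# Turn the desk carousel to bring the earbud case to the front

## Robot

A 7-joint arm with a two-finger parallel gripper is mounted at the origin on a cart in front of the work surface, level with it; the furniture and walls round the work are solid. World frame = base frame: x ahead of the robot, y to its left, z up, the work surface at z = 0. Lengths are in mm, angles in rad, forces in N, time in s.
With the tool pointing down it reaches from about 350 to 900 mm from the base axis. Payload 8.1 kg.
Tool frame: the origin (TCP) lies at the very end of the fingers, on their centre line; the grasp point (between the pads) lies behind it (r.pinch_z is the z of the grasp point in the tool frame, in mm); z points along the fingers, y is the line along which they close (so a half turn about z gives the same grasp; the last joint's range is limited). The gripper opens to 92 mm and grips with 3 to 60 N. Pads are 19 mm wide; open, the fingers measure 130 mm over their backs; the gripper's body (75 mm by 190 mm) begins 47 mm behind the grasp point.
Start: joints at [1.099, 0.434, 0.025, 1.573, -0.012, 1.134, -0.075], TCP at [225.288, -582.998, 226.742] pointing down, gripper open.
Joint ranges: [-2.62, 2.62], [-0.44, 2.09], [-1.27, 1.32], [0.08, 2.57], [-1.32, 4.46], [0.12, 2], [-2.74, 2.74]. Speed limits (rad/s): [2.22, 2.22, 3.01, 3.01, 3.14, 3.14, 3.14].

## Interface

Orientations are given as a unit quaternion [x, y, z, w].
In Python, from cell import r gives the robot as it stands.
- The arm moves only by the tool jog_arm, never from a script. Its argument "steps" is one flat list of numbers, 7 for each row, row after row: the shift along the tool's x, y, z in m, then the turn, a rotation vector about the tool's x, y, z in rad, then the gripper command: -1 is fully open, 1 is shut, values between are in proportion. In form: [x, y, z, ax, ay, az, grip, x, y, z, ax, ay, az, grip, ...]. A call has exactly 8 rows; each row shifts and turns the commanded pose from where the row before left it, along the tool's axes as they then stand; what a row does not reach is not made up. A row lasts 1/12 s, in which the tool goes at most 41.7 mm and 7.16 degrees, less where a joint would pass 70% of its speed; a pose out of reach is approached as far as the arm can. A call is refused whole if a number of a shift passes 0.0417 or a number of a turn 0.125, either way. A call with a gripper value outside its range is refused whole. The fingers move at their own pace and stop on an object; "grip_force" is the grip in N (left out, the last holds). Time passes only in rows, so rows that do not move let the fingers close, or fill a call up. It gives the time, the measured TCP pose, the force, the opening and the grip force at its end, in the units of the state.
- r.read_state(): the state, without advancing time (a new reading comes with each control period).
- r.read_camera(name): name is "scene" or "top" or "wrist"; returns (picture, depth): 384x512x3 uint8, blue, green, red; 384x512 float32, mm along the optical axis (not along the pixel's ray), 0 where there is no reading.
- r.calibration(name): a dict with "camera_matrix" (3x3 intrinsics, pixels), "rvec" (rotation vector, rad) and "tvec" (3), from world to camera coordinates, as OpenCV has them. Camera axes: x right, y down, z forward; pixel columns grow to the right and rows downward; lengths in mm; the calibration is good to about 2 mm. A picture is of the moment at which its call begins: read the wrist's pose just before it. calibration takes no time and is no camera call; for the wrist camera it gives the pose at the moment of the call.
- r.sign_off(): hands the job in; it is judged then, once.
The state is a dict: "t": time; "joint_pos": joint angles; "qvel": joint speeds; "joint_torque": joint torques, N m; "tool_pos": TCP position; "tool_rot": TCP orientation; "force": force on the tool from outside, world axes, zero at the start; "ft_torque": the same for the moment, N m; "gripper_width": finger opening in mm; "gripper_force": force on a finger pad.
Only numpy, scipy, OpenCV 4.12 (cv2) and the standard library are available. Lean on these libraries where they do the work, as an engineer would, in place of code of your own. Each camera call takes 0.05 s, during which the arm holds its last target. There are 200 camera calls.

## Task

Bring the white earbud case to the front of the desk carousel: push the orange pegs on the carousel's rim with a fingertip, gently and without gripping them, until the case lies straight in line with the red chevron on the carousel's foot, and leave the carousel standing still there. Spin it slowly, do not touch or lift any of the things lying in the carousel, and do not disturb the other things on the desk.

Things in the scene. Friction and masses are not known exactly. Their poses are not given: they have to be found in the camera images.
- carousel_base: Fixed black foot of the desk carousel; origin on the turning axis at desk height, z up. Its -x axis points to the carousel's front, where a black tongue 50 mm wide, 8 mm high sticks out to 178 mm from the axis, with a red chevron 142 to 175 mm from the axis. The foot stands turned by up to 0.35 rad, so the front is not exactly toward the robot.
- carousel_hub (a point): On the axis, on the upper face of the turning grey disc (24 mm above the desk, 270 mm across, 10 mm thick); turns with it. A round fence (outer radius 100 mm, 17 mm high) and crossed pale-wood dividers 25 mm high make four compartments, centred on this point's -x, +y, +x, -y axes; a hub 26 mm across is 31 mm high. Outside the fence is a bare rim, 100 to 135 mm from the axis.
- carousel (a joint): Rotation of the board about the vertical axis, rad, 0 at the start, growing counterclockwise seen from above. It turns freely either way for more than a full turn, with steady friction (about 1 N at a peg), and stays where it is left. It has no detents.
- carousel_peg0 (a point): Centre of the top of an orange upright push peg on the board's rim, 16 mm in diameter, 122 mm from the axis, standing 38 mm above the board (top 62 mm above the desk); it turns with the board. The four pegs are alike, 90 degrees apart, at the ends of the dividers.
- carousel_peg1 (a point): Centre of the top of an orange upright push peg on the board's rim, 16 mm in diameter, 122 mm from the axis, standing 38 mm above the board (top 62 mm above the desk); it turns with the board. The four pegs are alike, 90 degrees apart, at the ends of the dividers.
- carousel_peg2 (a point): Centre of the top of an orange upright push peg on the board's rim, 16 mm in diameter, 122 mm from the axis, standing 38 mm above the board (top 62 mm above the desk); it turns with the board. The four pegs are alike, 90 degrees apart, at the ends of the dividers.
- carousel_peg3 (a point): Centre of the top of an orange upright push peg on the board's rim, 16 mm in diameter, 122 mm from the axis, standing 38 mm above the board (top 62 mm above the desk); it turns with the board. The four pegs are alike, 90 degrees apart, at the ends of the dividers.
- earbud_case: White rounded earbud case, 47 x 60 x 24 mm, lying loose in one compartment about 62 mm from the axis; origin at the centre of its underside. This is the item that is to face the front.
- eraser: Eraser in a blue-grey card sleeve, 19 x 46 x 12 mm, loose in another compartment; origin at the centre of its underside.
- usb_stick: Black USB stick with a metal plug, 18 x 58 x 8 mm, loose in another compartment; origin in its underside.
- sharpener: Small metal pencil sharpener, 15 x 25 x 14 mm, loose in another compartment; origin at the centre of its underside.
- mug: Bystander: green mug, 86 mm wide, 94 mm high, loose on the desk at the left; origin on its underside.
- candle_jar: Bystander: glass jar with pink and blue filling and a blue lid, 76 mm across, 124 mm high, loose on the desk at the left; origin at the centre of its underside.
- toy_car: Bystander: white die-cast toy car with a blue light bar, 34 x 77 x 28 mm, loose on the desk at the right; origin at the centre of its underside.
- mouse: Bystander: black computer mouse, 120 x 66 x 39 mm, loose on the desk at the right; origin at the centre of its underside.
- usb_hub: Bystander: black four-port hub, 34 x 92 x 14 mm, loose on the desk at the right; origin at the centre of its underside.

How it is judged:
By the outcome, as a careful person would: the job done as asked, in the order asked, and still so for the second after the job is handed in, with the robot touching nothing.
It also fails if it takes over 64 s, if anything falls off the work surface, if the arm or the gripper's body presses on something with over 40 N, if the wrist force passes 120 N, or if a joint passes its speed limit or range.

## Working session

There is one attempt and no reset: what is moved stays moved. The work goes in short steps, Python scripts to look and compute and a tool call to move; the robot and the scene stay as the last step left them, time stands still between calls to the robot, and variables do not carry over. Pictures are saved under pics/ and viewed, at most 10 in all, crops included, and the job is handed in when it is done.

Besides the shell and the picture viewer there is one more tool, called after ">>>" by a JSON object that holds its "api" and its "payload", one argument or row to a line. jog_arm: Moves the arm, as the interface text tells. Its arguments: {"type":"object","properties":{"steps":{"type":"array","items":{"type":"number"}},"grip_force":{"type":"number"}},"required":["steps"]}

```bash
mkdir -p pics; ls; cat > h.py <<'E'
from cell import r
import numpy as np, cv2
def cam(n):
    c=r.calibration(n); return np.array(c["camera_matrix"],float),cv2.Rodrigues(np.array(c["rvec"],float))[0],np.array(c["tvec"],float).ravel()
def ray(n,uv,z,c=None):
    K,R,t=c or cam(n); uv=np.atleast_2d(uv).astype(float)
    d=(R.T@np.linalg.inv(K)@np.c_[uv,np.ones(len(uv))].T).T; o=-R.T@t
    return o+d*((z-o[2])/d[:,2])[:,None]
E
python3 - <<'E'
from h import *
for n in("top","scene"):
    p,d=r.read_camera(n); cv2.imwrite(f"pics/{n}0.png",p); np.save(f"{n}_d.npy",d)
    K,R,t=cam(n); print(n,(-R.T@t).round(),K[0,0])
s=r.read_state(); print(s)
E
```

```text
pics
top [ 302.  -10. 1233.] 377.90369455512763
scene [ 244. -730. 1326.] 369.787033240217
{'t': 0.1, 'joint_pos': array([ 1.09938979,  0.43513106,  0.02497068,  1.57402219, -0.01160606,
        1.13399575, -0.07508354]), 'qvel': array([ 0.00032456, -0.00024759, -0.00046656, -0.0029837 , -0.00016465,
        0.00088482, -0.00219121]), 'joint_torque': array([ 3.19435312e-03, -6.69134831e+01,  9.88081768e-01, -3.15147614e+01,
       -6.03744364e-02,  3.73524881e-02,  5.97681469e-05]), 'tool_pos': array([ 225.09906188, -582.55649031,  226.03101545]), 'tool_rot': array([ 9.83050461e-01,  1.83333831e-01, -1.88563765e-04, -6.79991074e-04]), 'force': array([0.47254274, 0.80486901, 0.57272458]), 'ft_torque': array([-0.01137811, -0.01704577,  0.03717135]), 'gripper_force': 0.0, 'gripper_width': 91.81296052510965}
```

View pics/top0.png

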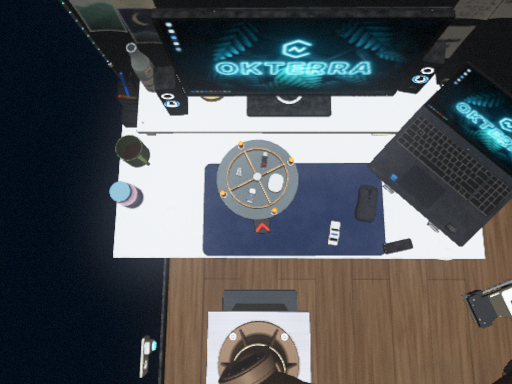

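View pics/scene0.png

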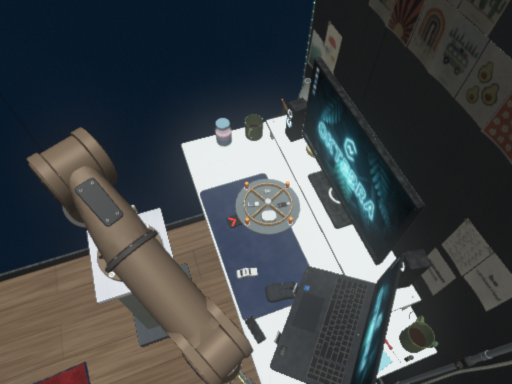

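The top view shows the carousel hub near (257,178), with pegs at (240,144), (291,160), (275,211) and (223,194). The white case is at (275,183) and the chevron at (262,226). The scene view agrees.

```bash
cat >> h.py <<'E'
def blobs(p,kind,roi,amin=4):
    h=cv2.cvtColor(p,cv2.COLOR_BGR2HSV)
    m={"peg":cv2.inRange(h,(8,150,150),(22,255,255)),"red":cv2.inRange(h,(0,150,120),(6,255,255))|cv2.inRange(h,(174,150,120),(180,255,255)),"white":cv2.inRange(h,(0,0,200),(180,40,255))}[kind]
    z=np.zeros_like(m);u0,v0,u1,v1=roi;z[v0:v1,u0:u1]=m[v0:v1,u0:u1]
    n,l,s,c=cv2.connectedComponentsWithStats(z)
    return sorted([(int(s[i,4]),*c[i].round(2)) for i in range(1,n) if s[i,4]>=amin],reverse=True)
def measure(n,p,roi,hub=None):
    P=[b for b in blobs(p,"peg",roi)]; out={}
    for k,z,a in(("peg",62,4),("red",8,6),("white",48,20)):
        b=blobs(p,k,roi,a); out[k]=[(x[0],ray(n,x[1:],z)[0][:2].round(1)) for x in b][:6]
    return out
E
python3 - <<'E'
from h import *
for n,roi in(("top",(205,130,310,240)),("scene",(220,170,310,245))):
    p=cv2.imread(f"pics/{n}0.png"); o=measure(n,p,roi)
    for k in o: print(n,k,[(a,list(map(float,x))) for a,x in o[k]])
p=cv2.imread("pics/top0.png")[130:245,195:320]; cv2.imwrite("pics/crop.png",cv2.resize(p,None,fx=5,fy=5,interpolation=cv2.INTER_CUBIC))
for q in((132,150),(124,193),(367,203),(334,233),(398,246)): print(q,ray("top",q,50)[0].round())
E
```

```text
top peg [(11, [459.8, -49.5]), (9, [622.7, -102.8]), (7, [514.8, 110.2]), (6, [675.8, 57.3])]
top red [(49, [411.9, -11.8])]
top white [(1879, [677.5, 9.7]), (216, [551.5, -53.5]), (210, [725.3, 5.5]), (46, [572.5, 6.0]), (21, [524.4, 20.4])]
scene peg [(7, [462.6, -50.7])]
scene red [(24, [416.2, -6.8])]
scene white [(1672, [648.9, 23.0]), (115, [554.7, -52.1])]
(132, 150) [658. 413.  50.]
(124, 193) [515. 429.  50.]
(367, 203) [ 485. -343.   50.]
(334, 233) [ 390. -236.   50.]
(398, 246) [ 351. -432.   50.]
```

View pics/crop.png

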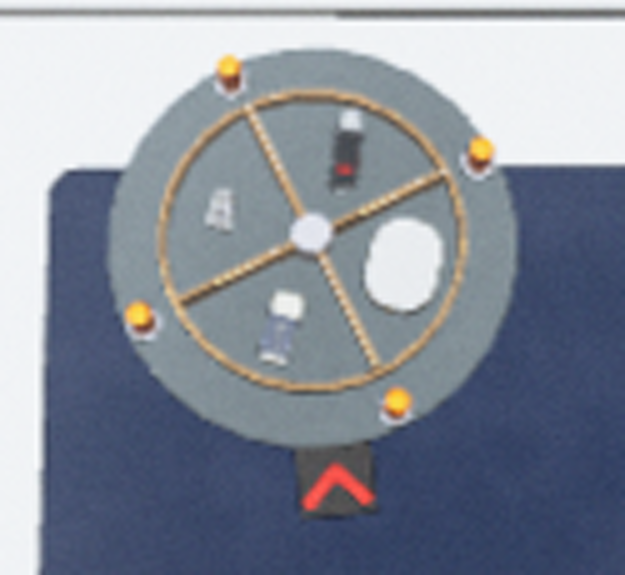

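>>> {"api": "jog_arm", "payload": {
  "steps": [0.0172,-0.0154,0.002,0,0,0,1,0.0172,-0.0154,0.002,0,0,0,1,0.0172,-0.0154,0.002,0,0,0,1,0.0172,-0.0154,0.002,0,0,0,1,0.0172,-0.0154,0.002,0,0,0,1,0.0172,-0.0154,0.002,0,0,0,1,0.0172,-0.0154,0.002,0,0,0,1,0.0172,-0.0154,0.002,0,0,0,1],
  "grip_force": 10
}}

```text
t: 0.77
tool_pos: [309.4, -417.2, 210.4]
tool_rot: [0.983, 0.183, -0.0, -0.0]
force: [-0.2, -0.4, 0.6]
gripper_width: 43.1
gripper_force: 0.0
```

>>> {"api": "jog_arm", "payload": {
  "steps": [0.0172,-0.0154,0.004,0,0,0,1,0.0172,-0.0154,0.004,0,0,0,1,0.0172,-0.0154,0.004,0,0,0,1,0.0172,-0.0154,0.004,0,0,0,1,0.0172,-0.0154,0.004,0,0,0,1,0.0172,-0.0154,0.004,0,0,0,1,0.0172,-0.0154,0.004,0,0,0,1,0.0172,-0.0154,0.004,0,0,0,1]
}}

```text
t: 1.43
tool_pos: [393.3, -252.8, 178.3]
tool_rot: [0.983, 0.183, -0.0, -0.0]
force: [-0.2, 0.4, -0.4]
gripper_width: 0.5
gripper_force: 0.0
```

>>> {"api": "jog_arm", "payload": {
  "steps": [0.0172,-0.0154,0.004,0,0,-0.012,1,0.0172,-0.0154,0.004,0,0,-0.012,1,0.0172,-0.0154,0.004,0,0,-0.012,1,0.0172,-0.0154,0.004,0,0,-0.012,1,0.0172,-0.0154,0.004,0,0,-0.012,1,0.0172,-0.0154,0.004,0,0,-0.012,1,0.0172,-0.0154,0.004,0,0,-0.012,1,0,0,0,0,0,-0.012,1]
}}

```text
t: 2.1
tool_pos: [462.6, -102.8, 150.1]
tool_rot: [0.972, 0.233, 0.0, -0.001]
force: [-0.8, 1.0, -0.9]
gripper_width: 0.4
gripper_force: 0.0
```

```bash
python3 - <<'E'
from h import *
s=r.read_state(); print(s["tool_pos"],s["tool_rot"],s["joint_pos"].round(2),s["gripper_width"],r.pinch_z)
p,d=r.read_camera("wrist"); cv2.imwrite("pics/w1.png",p)
E
```

```text
[ 462.62784222 -102.78598169  150.08462767] [ 9.72408520e-01  2.33281869e-01  2.67202814e-04 -1.08148262e-03] [ 0.31  0.3  -0.25  2.01  0.09  0.85 -1.09] 0.43664064655557827 -18.8
```

View pics/w1.png

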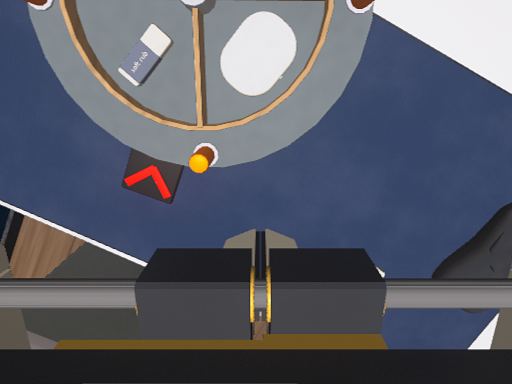

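The wrist view shows the near peg at (200,162), left of the fingertips, and the case at (258,53). The place where I'll come down on the rim is free.

>>> {"api": "jog_arm", "payload": {
  "steps": [0.009,-0.003,0.008,0,0,0,1,0.009,-0.003,0.012,0,0,0,1,0,0,0.016,0,0,0,1,0,0,0.016,0,0,0,1,0,0,0.016,0,0,0,1,0,0,0.016,0,0,0,1,0,0,0.014,0,0,0,1,0,0,0.007,0,0,0,1]
}}

```text
t: 2.82
tool_pos: [473.8, -94.2, 43.3]
tool_rot: [0.973, 0.23, -0.001, -0.0]
force: [-0.1, -0.2, 0.2]
gripper_width: 0.3
gripper_force: 0.0
```

```bash
cat > m.py <<'E'
from h import *
def look(name):
    s=r.read_state(); p,d=r.read_camera("top"); cv2.imwrite(f"pics/{name}.png",p)
    o=measure("top",p,(205,130,310,240)); C=np.array([568.3,3.8])
    print(s["t"],s["tool_pos"].round(1),"yaw",np.degrees(2*np.arctan2(s["tool_rot"][1],s["tool_rot"][0])).round(2),s["force"].round(1),s["joint_pos"].round(2))
    for k in o:
        for a,x in o[k]:
            if k=="white" and not 120<a<300: continue
            v=x-C; print(k,a,x,"r",np.hypot(*v).round(1),"ang",(np.degrees(np.arctan2(v[1],v[0]))%360).round(1))
E
python3 -c "
from m import *
look('t1')
p,d=r.read_camera('wrist'); cv2.imwrite('pics/w2.png',p)"
```

```text
2.8167 [473.8 -94.2  43.3] yaw 26.56 [-0.1 -0.2  0.2] [ 0.25  0.47 -0.21  2.09  0.17  0.6  -1.19]
peg 10 [ 622.2 -102.2] r 118.9 ang 297.0
peg 9 [516.1 111.6] r 119.8 ang 115.8
peg 8 [676.7  58.7] r 121.5 ang 26.9
red 49 [412.  -11.1] r 157.0 ang 185.4
white 210 [725.3   5.5] r 157.0 ang 0.6
```

View pics/w2.png

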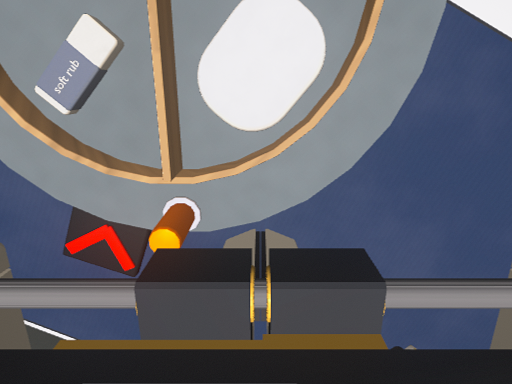

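The wrist view shows the peg shaft at about (172,228) and the fingertips at about (262,238), level with it. The gap is about 18 mm, so I close it first.

>>> {"api": "jog_arm", "payload": {
  "steps": [0.001,-0.002,0,0,0,0,1,0.001,-0.002,0,0,0,0,1,0.001,-0.002,0,0,0,0,1,0,-0.002,0,0,0,0,1,0,-0.002,0,0,0,0,1,0,-0.002,0,0,0,0,1,0,-0.002,0,0,0,0,1,0,-0.002,0,0,0,0,1]
}}

```text
t: 3.58
tool_pos: [470.2, -78.3, 45.8]
tool_rot: [0.973, 0.23, 0.0, 0.0]
force: [-0.3, 0.6, 0.2]
gripper_width: 0.4
gripper_force: 0.0
```

```bash
cat > plan.py <<'E'
from h import *
C=np.array([568.3,3.8]); u=lambda d:np.array([np.cos(np.radians(d)),np.sin(np.radians(d))])
phi=lambda a:26.6-.66*a
pos=lambda a:C+122*u(206.6-a)-27*u(phi(a)+90)-u(phi(a))*1
def rows(a,da=1.25,n=8):
    o=[]
    for i in range(n):
        d=pos(a+da*(i+1))-pos(a+da*i); f=phi(a+da*i)
        o.append([d@u(f),d@u(f-90)])
    return np.array(o)
if __name__=="__main__":
    for a in range(0,70,10): print(a,pos(a).round(1),phi(a),rows(a)[[0,3,7]].round(2).tolist())
E
python3 plan.py; python3 -c "
from h import *
s=r.read_state();print(s['tool_pos'],s['force'])"
```

```text
0 [470.4 -75.4] 26.6 [[-0.36, -2.68], [-0.3, -2.68], [-0.22, -2.67]]
10 [459.7 -56.8] 20.0 [[-0.2, -2.67], [-0.14, -2.67], [-0.06, -2.66]]
20 [452.4 -36.7] 13.4 [[-0.04, -2.66], [0.01, -2.65], [0.09, -2.64]]
30 [448.7 -15.9] 6.800000000000001 [[0.11, -2.63], [0.17, -2.62], [0.25, -2.6]]
40 [448.7   5.1] 0.1999999999999993 [[0.27, -2.6], [0.32, -2.58], [0.4, -2.56]]
50 [452.3  25.5] -6.399999999999999 [[0.42, -2.55], [0.47, -2.54], [0.55, -2.51]]
60 [459.4  44.9] -13.0 [[0.57, -2.5], [0.62, -2.48], [0.69, -2.45]]
[470.23203672 -78.27019629  45.82902693] [-0.3085527   0.5957826   0.22148087]
```

>>> {"api": "jog_arm", "payload": {
  "steps": [-0.0003,-0.0027,0.0002,0,0,0.0144,1,-0.0003,-0.0027,0.0002,0,0,0.0144,1,-0.0003,-0.0027,0.0002,0,0,0.0144,1,-0.0003,-0.0027,0.0002,0,0,0.0144,1,-0.0003,-0.0027,0,0,0,0.0144,1,-0.0003,-0.0027,0,0,0,0.0144,1,-0.0003,-0.0027,0,0,0,0.0144,1,-0.0003,-0.0027,0,0,0,0.0144,1]
}}

```text
t: 4.25
tool_pos: [459.2, -59.4, 44.9]
tool_rot: [0.985, 0.173, -0.0, 0.0]
force: [0.3, -0.5, 0.7]
gripper_width: 0.5
gripper_force: 0.5
```

```bash
python3 -c "
from m import *
look('t2')
p,d=r.read_camera('wrist'); cv2.imwrite('pics/w3.png',p)"
```

```text
4.25 [459.2 -59.4  44.9] yaw 19.94 [ 0.3 -0.5  0.7] [ 0.16  0.44 -0.19  2.14  0.15  0.57 -1.36]
peg 12 [ 607.  -111.1] r 121.2 ang 288.6
peg 8 [530.3 118.6] r 120.9 ang 108.3
peg 5 [679.4  43.9] r 118.1 ang 19.8
red 21 [410.6 -23.6] r 160.1 ang 189.9
red 8 [402.6   3.8] r 165.7 ang 180.0
white 210 [725.3   5.5] r 157.0 ang 0.6
```

The peg is being pushed: the board has turned about -8° with negligible force. I continue along the arc.

>>> {"api": "jog_arm", "payload": {
  "steps": [-0.0002,-0.0027,0,0,0,0.0144,1,-0.0002,-0.0027,0,0,0,0.0144,1,-0.0001,-0.0027,0,0,0,0.0144,1,-0.0001,-0.0027,0,0,0,0.0144,1,-0.0001,-0.0027,0,0,0,0.0144,1,-0.0001,-0.0027,0,0,0,0.0144,1,-0.0001,-0.0027,0,0,0,0.0144,1,-0.0001,-0.0027,0,0,0,0.0144,1]
}}

```text
t: 5.02
tool_pos: [452.0, -39.0, 44.9]
tool_rot: [0.993, 0.116, -0.0, 0.0]
force: [-0.5, -0.7, -0.6]
gripper_width: 0.7
gripper_force: 0.5
```

>>> {"api": "jog_arm", "payload": {
  "steps": [0,-0.0027,0,0,0,0.0144,1,0,-0.0027,0,0,0,0.0144,1,0,-0.0027,0,0,0,0.0144,1,0,-0.0027,0,0,0,0.0144,1,0,-0.0026,0,0,0,0.0144,1,0.0001,-0.0026,0,0,0,0.0144,1,0.0001,-0.0026,0,0,0,0.0144,1,0.0001,-0.0026,0,0,0,0.0144,1]
}}

```text
t: 5.68
tool_pos: [448.5, -18.2, 44.9]
tool_rot: [0.998, 0.059, -0.0, 0.0]
force: [-1.0, -1.5, -0.4]
gripper_width: 0.4
gripper_force: 0.5
```

>>> {"api": "jog_arm", "payload": {
  "steps": [0.0001,-0.0026,0,0,0,0.0144,1,0.0001,-0.0026,0,0,0,0.0144,1,0.0001,-0.0026,0,0,0,0.0144,1,0.0002,-0.0026,0,0,0,0.0144,1,0.0002,-0.0026,0,0,0,0.0144,1,0.0002,-0.0026,0,0,0,0.0144,1,0.0002,-0.0026,0,0,0,0.0144,1,0.0002,-0.0026,0,0,0,0.0144,1]
}}

```text
t: 6.35
tool_pos: [448.4, 2.7, 44.9]
tool_rot: [1.0, 0.001, -0.0, 0.0]
force: [-0.3, -1.0, 0.2]
gripper_width: 0.4
gripper_force: 0.5
```

```bash
python3 -c "
from m import *
look('t3')
p,d=r.read_camera('wrist'); cv2.imwrite('pics/w3.png',p)
import plan;print(plan.pos(40))"
```

```text
6.35 [448.4   2.7  44.9] yaw 0.15 [-0.3 -1.   0.2] [-0.05  0.42 -0.09  2.18  0.07  0.55 -1.77]
peg 12 [ 547.1 -114.5] r 120.2 ang 259.8
peg 9 [590.9 124.5] r 122.8 ang 79.4
peg 5 [690.9 -18.7] r 124.6 ang 349.6
white 210 [725.3   5.5] r 157.0 ang 0.6
[448.71559654   5.06991807]
```

View pics/w3.png

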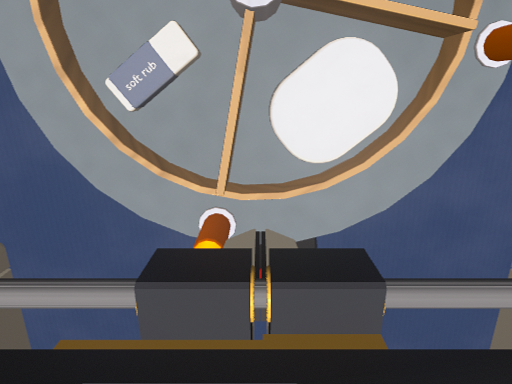

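The wrist view shows the finger pushing the peg at (215,235), well clear of the fence. The board has turned -37°.

>>> {"api": "jog_arm", "payload": {
  "steps": [0.0003,-0.0026,0,0,0,0.0144,1,0.0003,-0.0026,0,0,0,0.0144,1,0.0003,-0.0026,0,0,0,0.0144,1,0.0003,-0.0026,0,0,0,0.0144,1,0.0003,-0.0026,0,0,0,0.0144,1,0.0004,-0.0026,0,0,0,0.0144,1,0.0004,-0.0026,0,0,0,0.0144,1,0.0004,-0.0026,0,0,0,0.0144,1]
}}

```text
t: 7.12
tool_pos: [452.0, 23.3, 44.9]
tool_rot: [0.998, -0.056, -0.0, 0.0]
force: [-0.8, -0.6, -0.5]
gripper_width: 0.2
gripper_force: 0.5
```

>>> {"api": "jog_arm", "payload": {
  "steps": [0.0004,-0.0026,0,0,0,0.0144,1,0.0004,-0.0026,0,0,0,0.0144,1,0.0005,-0.0025,0,0,0,0.0144,1,0.0005,-0.0025,0,0,0,0.0144,1,0.0005,-0.0025,0,0,0,0.0144,1,0.0005,-0.0025,0,0,0,0.0144,1,0.0005,-0.0025,0,0,0,0.0144,1,0.0005,-0.0025,0,0,0,0.0144,1]
}}

```text
t: 7.78
tool_pos: [459.1, 42.6, 44.9]
tool_rot: [0.994, -0.114, -0.0, 0.0]
force: [-0.1, -0.1, 0.2]
gripper_width: 0.5
gripper_force: 0.5
```

```bash
python3 -c "
from m import *
look('t4')
p,d=r.read_camera('scene'); cv2.imwrite('pics/s4.png',p);o=measure('scene',p,(220,170,310,245));print(o)
import plan;print(plan.pos(60))"
```

```text
7.7833 [459.1  42.6  44.9] yaw -13.06 [-0.1 -0.1  0.2] [-0.19  0.43 -0.03  2.15  0.02  0.56 -2.03]
peg 12 [674.5 -54.5] r 121.2 ang 331.2
peg 10 [ 509.9 -100.9] r 119.9 ang 240.8
peg 8 [628.3 107.9] r 120.2 ang 60.0
white 210 [725.3   5.5] r 157.0 ang 0.6
{'peg': [(9, array([511.7, -99.6]))], 'red': [(25, array([416.7,  -6.6]))], 'white': [(1362, array([687.3, -13. ])), (116, array([514.6, -10.9])), (83, array([436.5, 187.6]))]}
[459.40051215  44.8756096 ]
```

>>> {"api": "jog_arm", "payload": {
  "steps": [0.0005,-0.0021,0,0,0,0.0115,1,0.0005,-0.0021,0,0,0,0.0115,1,0.0005,-0.0021,0,0,0,0.0115,1,0.0005,-0.0021,0,0,0,0.0115,1,0.0005,-0.0021,0,0,0,0.0115,1,0.0005,-0.0021,0,0,0,0.0115,1,0.0005,-0.0021,0,0,0,0.0115,1,0,0,0,0,0,0,1]
}}

```text
t: 8.55
tool_pos: [466.7, 56.2, 45.0]
tool_rot: [0.988, -0.153, 0.0, -0.0]
force: [0.5, -0.1, 0.7]
gripper_width: 0.7
gripper_force: 0.0
```

```bash
python3 -c "
from m import *
look('t5')
p,d=r.read_camera('scene'); cv2.imwrite('pics/s5.png',p);o=measure('scene',p,(220,170,310,245));print(o)
p,d=r.read_camera('wrist'); cv2.imwrite('pics/w5.png',p)"
```

```text
8.55 [466.7  56.2  45. ] yaw -17.62 [ 0.5 -0.1  0.7] [-0.23  0.44 -0.    2.14  0.    0.56 -2.12]
peg 13 [495.2 -91.7] r 120.3 ang 232.6
peg 9 [666.6 -69. ] r 122.3 ang 323.5
peg 4 [638.7 100.5] r 119.6 ang 53.9
white 210 [725.3   5.5] r 157.0 ang 0.6
white 124 [511.3 -14.1] r 59.7 ang 197.4
{'peg': [(11, array([499.5, -90.7]))], 'red': [(25, array([416.7,  -6.6]))], 'white': [(1358, array([687.5, -13.7])), (109, array([512.4,  -3.5])), (101, array([439.3, 187.3]))]}
```

View pics/w5.png

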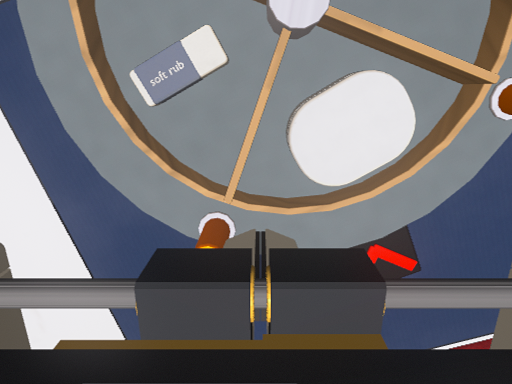

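The wrist view shows the case at about (352,128) and the chevron at (390,257), nearly in line. The board is at -63.5°. I back off sideways, lift, and take a clear look.

>>> {"api": "jog_arm", "payload": {
  "steps": [0,0.004,0,0,0,0,1,-0.004,0.006,0,0,0,0,1,-0.004,0.006,0,0,0,0,1,0,0,-0.02,0,0,0,1,0,0,-0.03,0,0,0,1,-0.02,0,-0.03,0,0,0,1,-0.03,0,-0.03,0,0,0,1,-0.03,0,-0.03,0,0,0,1]
}}

```text
t: 9.37
tool_pos: [377.0, 65.9, 184.7]
tool_rot: [0.988, -0.154, -0.0, 0.0]
force: [0.2, 1.2, 0.1]
gripper_width: 0.8
gripper_force: 0.0
```

>>> {"api": "jog_arm", "payload": {
  "steps": [-0.03,0,-0.01,0,0,0,1,-0.03,0,-0.01,0,0,0,1,-0.03,0,-0.01,0,0,0,1,-0.02,0,0,0,0,0,1,0,0,0,0,0,0,1,0,0,0,0,0,0,1,0,0,0,0,0,0,1,0,0,0,0,0,0,1]
}}

```text
t: 10.03
tool_pos: [274.2, 99.4, 213.7]
tool_rot: [0.988, -0.153, -0.0, 0.0]
force: [0.3, 0.5, 0.2]
gripper_width: 0.3
gripper_force: 0.0
```

```bash
python3 -c "
from m import *
look('t6')
c=cam('wrist');p,d=r.read_camera('wrist'); cv2.imwrite('pics/w6.png',p)
p=cv2.imread('pics/t6.png')[130:245,195:320]; q=cv2.resize(p,None,fx=4,fy=4,interpolation=cv2.INTER_CUBIC)
w=cv2.imread('pics/w6.png'); o=np.zeros((900,512,3),np.uint8); o[:384]=w; o[400:400+q.shape[0],:500]=q
cv2.imwrite('pics/both.png',cv2.resize(o,(341,600)))
for k,z in(('peg',62),('red',8),('white',48)):
  for b in blobs(w,k,(0,0,512,384),60)[:4]: print(k,b,ray('wrist',b[1:],z,c)[0].round(1))"
```

```text
10.0333 [274.2  99.4 213.7] yaw -17.66 [0.3 0.5 0.2] [-0.38 -0.11 -0.14  2.28 -0.02  0.97 -2.38]
peg 12 [495.5 -91.6] r 120.0 ang 232.7
peg 9 [666.6 -69. ] r 122.3 ang 323.5
peg 5 [468.8  76.8] r 123.4 ang 143.7
peg 4 [638.7 100.5] r 119.6 ang 53.9
red 51 [411.9 -11.3] r 157.1 ang 185.5
white 218 [508.6  -4. ] r 60.2 ang 187.4
white 210 [725.3   5.5] r 157.0 ang 0.6
peg (133, np.float64(251.67), np.float64(297.81)) [144.4 151.1  62. ]
peg (77, np.float64(268.38), np.float64(286.22)) [152.8 129.2  62. ]
red (150, np.float64(311.6), np.float64(7.67)) [407.5   4.3   8. ]
white (29657, np.float64(93.04), np.float64(95.13)) [392.7 227.8  48. ]
white (6575, np.float64(446.17), np.float64(236.64)) [144.5 -69.1  48. ]
white (281, np.float64(491.08), np.float64(326.22)) [  11.7 -103.2   48. ]
white (147, np.float64(446.7), np.float64(269.3)) [104.3 -64.   48. ]
```

View pics/both.png

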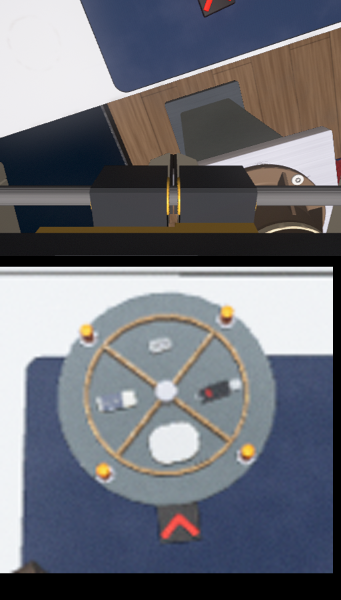

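```bash
python3 -c "
from h import *
K,R,t=cam('wrist'); s=r.read_state(); T=s['tool_pos']
for tgt in((420,0,214),(420,0,260),(440,0,260),(420,0,300),(450,0,260)):
    d=np.array(tgt)-T
    print(tgt,[ (lambda c:(c[:2]/c[2]).round())(K@(R@(np.array(q)-d)+t)) for q in((568,4,55),(508,-4,48),(412,-11,8))])
f=np.radians(-17.7);d=np.array([430,0])-T[:2];print(d@[np.cos(f),np.sin(f)],d@[np.sin(f),-np.cos(f)])"
```

```text
(420, 0, 214) [array([204.,  16.]), array([236.,  83.]), array([272., 166.])]
(420, 0, 260) [array([212.,  26.]), array([239.,  83.]), array([271., 158.])]
(440, 0, 260) [array([219.,  46.]), array([245., 102.]), array([275., 173.])]
(420, 0, 300) [array([217.,  32.]), array([241.,  84.]), array([270., 152.])]
(450, 0, 260) [array([222.,  56.]), array([248., 111.]), array([277., 180.])]
178.71913012307073 47.46430182558042
```

Move to about (430, 0, 214) for a close look at hub, case and chevron together.

>>> {"api": "jog_arm", "payload": {
  "steps": [0.022,0.006,0,0,0,0,1,0.022,0.006,0,0,0,0,1,0.022,0.006,0,0,0,0,1,0.022,0.006,0,0,0,0,1,0.022,0.006,0,0,0,0,1,0.022,0.006,0,0,0,0,1,0.022,0.006,0,0,0,0,1,0.022,0.006,0,0,0,0,1]
}}

```text
t: 10.8
tool_pos: [428.1, -0.3, 213.3]
tool_rot: [0.988, -0.153, -0.0, 0.0]
force: [-0.5, 0.4, -0.2]
gripper_width: 0.5
gripper_force: 0.0
```

>>> {"api": "jog_arm", "payload": {
  "steps": [0,0,0,0,0,0,1,0,0,0,0,0,0,1,0,0,0,0,0,0,1,0,0,0,0,0,0,1,0,0,0,0,0,0,1,0,0,0,0,0,0,1,0,0,0,0,0,0,1,0,0,0,0,0,0,1]
}}

```text
t: 11.47
tool_pos: [426.8, 1.1, 214.0]
tool_rot: [0.988, -0.153, 0.0, -0.0]
force: [-0.2, -0.1, -0.2]
gripper_width: 0.4
gripper_force: 0.0
```

```bash
python3 -c "
from h import *
s=r.read_state();print(s['tool_pos'])
c=cam('wrist');p,d=r.read_camera('wrist'); cv2.imwrite('pics/w7.png',p)
for k,z in(('peg',62),('red',8),('white',48)):
  for b in blobs(p,k,(0,0,512,250),60)[:5]:
    u,v=int(b[1]),int(b[2]); print(k,b,ray('wrist',b[1:],z,c)[0].round(1))
"
```

```text
[426.77818849   1.09905452 213.97024576]
peg (153, np.float64(335.61), np.float64(68.71)) [499.1 -91.2  62. ]
peg (120, np.float64(166.13), np.float64(151.65)) [475.6  80.   62. ]
red (379, np.float64(273.07), np.float64(170.34)) [414.1  -9.7   8. ]
white (20308, np.float64(45.61), np.float64(148.85)) [513.  197.6  48. ]
white (2690, np.float64(238.3), np.float64(84.91)) [512.5  -4.   48. ]
white (1429, np.float64(486.72), np.float64(119.17)) [ 410.3 -222.5   48. ]
white (965, np.float64(407.36), np.float64(205.9)) [ 345. -134.   48.]
white (684, np.float64(204.09), np.float64(18.41)) [574.8   6.9  48. ]
```

View pics/w7.png

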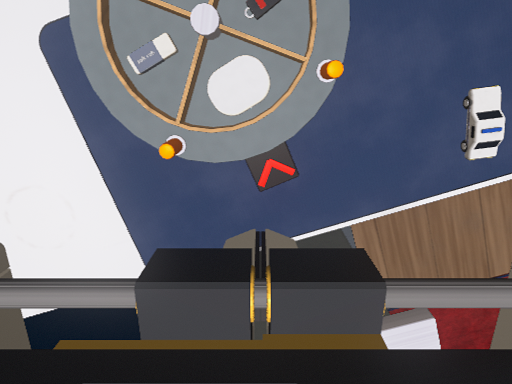

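The wrist view shows the hub at (204,18), the case at (238,85) and the chevron at (273,170). The case is still about 3° short of the line, so I come down behind the same peg for a small finishing push.

>>> {"api": "jog_arm", "payload": {
  "steps": [0.0051,-0.0127,0.01,0,0,0,1,0.0051,-0.0127,0.015,0,0,0,1,0.0051,-0.0127,0.022,0,0,0,1,0.0051,-0.0127,0.025,0,0,0,1,0,0,0.025,0,0,0,1,0,0,0.025,0,0,0,1,0,0,0.025,0,0,0,1,0,0,0.015,0,0,0,1]
}}

```text
t: 12.18
tool_pos: [460.7, 43.2, 49.7]
tool_rot: [0.988, -0.153, -0.001, 0.0]
force: [-0.2, -0.4, -0.3]
gripper_width: 0.5
gripper_force: 0.0
```

>>> {"api": "jog_arm", "payload": {
  "steps": [0,0,0.006,0,0,0,1,0,0,0,0,0,0,1,0,0,0,0,0,0,1,0,0,0,0,0,0,1,0,0,0,0,0,0,1,0,0,0,0,0,0,1,0,0,0,0,0,0,1,0,0,0,0,0,0,1]
}}

```text
t: 12.85
tool_pos: [462.0, 43.2, 46.3]
tool_rot: [0.988, -0.153, 0.0, -0.0]
force: [-1.5, 0.2, 0.3]
gripper_width: 0.8
gripper_force: 0.0
```

>>> {"api": "jog_arm", "payload": {
  "steps": [0,-0.002,0,0,0,0,1,0,-0.002,0,0,0,0,1,0,-0.002,0,0,0,0,1,0,-0.002,0,0,0,0,1,0,-0.002,0,0,0,0,1,0,-0.002,0,0,0,0,1,0,-0.001,0,0,0,0,1,0,-0.001,0,0,0,0,1]
}}

```text
t: 13.52
tool_pos: [466.0, 56.7, 45.8]
tool_rot: [0.988, -0.153, -0.0, 0.0]
force: [-0.7, -1.1, 0.4]
gripper_width: 0.7
gripper_force: 0.7
```

>>> {"api": "jog_arm", "payload": {
  "steps": [0,-0.001,0,0,0,0,1,0,-0.001,0,0,0,0,1,0,-0.001,0,0,0,0,1,0,-0.001,0,0,0,0,1,0,-0.001,0,0,0,0,1,0,-0.001,0,0,0,0,1,0,0,0,0,0,0,1,0,0,0,0,0,0,1]
}}

```text
t: 14.18
tool_pos: [467.7, 62.5, 45.8]
tool_rot: [0.988, -0.153, -0.0, -0.0]
force: [-0.1, -1.1, 0.4]
gripper_width: 0.6
gripper_force: 0.2
```

```bash
python3 -c "
from m import *
look('t8')"
```

```text
14.1833 [467.7  62.5  45.8] yaw -17.57 [-0.1 -1.1  0.4] [-0.28  0.44  0.04  2.13 -0.03  0.57 -2.09]
peg 12 [661.7 -73.8] r 121.4 ang 320.3
peg 10 [491.1 -88.2] r 120.1 ang 230.0
peg 8 [645.8  95. ] r 119.7 ang 49.6
red 6 [407.7 -30. ] r 164.1 ang 191.9
white 210 [725.3   5.5] r 157.0 ang 0.6
white 145 [511.4  -7.5] r 58.0 ang 191.2
```

>>> {"api": "jog_arm", "payload": {
  "steps": [0,0.003,0,0,0,0,1,-0.002,0.006,0,0,0,0,1,-0.002,0.006,0,0,0,0,1,0,0,-0.02,0,0,0,1,0,0,-0.03,0,0,0,1,0,0,-0.03,0,0,0,1,0,0.006,-0.03,0,0,0,1,-0.004,0.012,-0.03,0,0,0,1]
}}

```text
t: 14.9
tool_pos: [450.1, 33.4, 187.3]
tool_rot: [0.988, -0.152, 0.0, -0.0]
force: [0.7, 0.3, -0.6]
gripper_width: 0.3
gripper_force: 0.0
```

>>> {"api": "jog_arm", "payload": {
  "steps": [-0.006,0.012,-0.014,0,0,0,1,-0.006,0.012,-0.014,0,0,0,1,-0.006,0.012,0,0,0,0,1,0,0,0,0,0,0,1,0,0,0,0,0,0,1,0,0,0,0,0,0,1,0,0,0,0,0,0,1,0,0,0,0,0,0,1]
}}

```text
t: 15.57
tool_pos: [422.2, 4.8, 213.2]
tool_rot: [0.988, -0.153, -0.001, 0.0]
force: [-0.1, 0.5, 0.2]
gripper_width: 0.6
gripper_force: 0.0
```

```bash
cat > wl.py <<'E'
from h import *
def wl(nm):
    print(r.read_state()['tool_pos'])
    c=cam('wrist');p,d=r.read_camera('wrist'); cv2.imwrite(f'pics/{nm}.png',p)
    g=lambda k,z,a0,a1:[ray('wrist',b[1:],z,c)[0][:2] for b in blobs(p,k,(100,0,400,250),a0) if b[0]<a1]
    ps=[x for x in g('peg',62,60,500) if 440<x[0]<540]; print(ps)
    a,b=sorted(ps,key=lambda x:x[1])[:2]; m=(a+b)/2; d=b-a; C=m+np.array([d[1],-d[0]])/2
    A=lambda x:(np.degrees(np.arctan2(*(x-C)[::-1]))%360).round(2)
    print("C",C,np.hypot(*d),"comp",A(m))
    for x in g('red',8,100,900): print('red',x,np.hypot(*(x-C)),A(x))
    for x in g('white',48,1500,5000): print('white',x,np.hypot(*(x-C)),A(x))
E
python3 -c "from wl import *; wl('w8')"
```

```text
[422.15950599   4.75723562 213.16459302]
[array([493.80952401, -86.92006767]), array([479.61452783,  85.30402253])]
C [572.82407102   6.28947552] 172.80808765704296 comp 184.71
red [414.06747592  -9.79715406] 159.569533867251 185.79
white [512.00794143  -0.56416715] 61.201095060698975 186.43
white [416.64751185 170.83921821] 226.86501592792817 133.5
```

>>> {"api": "jog_arm", "payload": {
  "steps": [-0.03,0,-0.01,0,0,0,1,-0.03,0,-0.01,0,0,0,1,-0.03,0,-0.01,0,0,0,1,-0.03,0,0,0,0,0,1,-0.02,0,0,0,0,0,1,0,0,0,0,0,0,1,0,0,0,0,0,0,1,0,0,0,0,0,0,1]
}}

```text
t: 16.28
tool_pos: [289.5, 46.7, 244.0]
tool_rot: [0.988, -0.153, 0.0, -0.0]
force: [-0.5, 0.3, 0.6]
gripper_width: 0.5
gripper_force: 0.0
```

```bash
python3 -c "
from m import *
look('t9')
p=cv2.imread('pics/t9.png')[125:265,100:430]; cv2.imwrite('pics/t9c.png',cv2.resize(p,None,fx=2.4,fy=2.4,interpolation=cv2.INTER_CUBIC))"
```

```text
16.2833 [289.5  46.7 244. ] yaw -17.57 [-0.5  0.3  0.6] [-0.3  -0.15 -0.03  2.23 -0.01  1.06 -2.21]
peg 11 [491.5 -88. ] r 119.7 ang 230.1
peg 11 [662.  -73.6] r 121.5 ang 320.4
peg 11 [476.6  83.2] r 121.3 ang 139.1
peg 6 [645.6  95. ] r 119.6 ang 49.7
red 51 [411.9 -11.3] r 157.1 ang 185.5
white 218 [508.2  -0.7] r 60.3 ang 184.3
white 210 [725.3   5.5] r 157.0 ang 0.6
```

View pics/t9c.png

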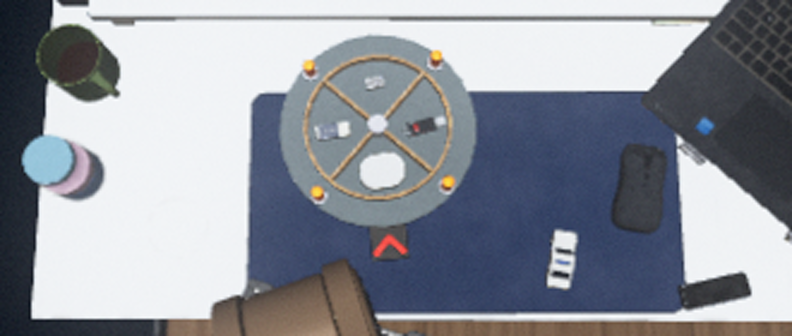

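The crop shows the case at (382,170), between the hub at (377,124) and the chevron at (389,245). The two views put it within about 1° on either side of the line, and nothing else has moved.

```bash
python3 -c "
from h import *
print(r.sign_off())"
```

```text
the job is handed in; nothing more can be done
None
```

The white earbud case now faces the red chevron, within about 1° of straight by both the top and wrist cameras; the carousel is standing still, nothing else was disturbed, and the job was handed in at about 16 s.

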